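# Pull-test a glued lug with the load pin and spring balance

### The arm

A 6-joint arm with a two-finger parallel gripper is mounted at the origin on a cart in front of the work surface, level with it; the furniture and walls round the work are solid. World frame = base frame: x ahead of the robot, y to its left, z up, the work surface at z = 0. Lengths are in m, angles in degrees, forces in N, time in s.
With the tool pointing down it reaches from about 0.4 to 0.825 m from the base axis. Payload 7 kg.
Tool frame: the origin (TCP) lies on the centre line of the jaws, within the pads' length; the fingertips stand 19 mm ahead of it and the grasp point (between the pads) is the TCP (r.tip_extent is the distance from the TCP to the fingertips, in m); z points along the fingers, y is the line along which they close (so a half turn about z gives the same grasp; the last joint's range is limited). The gripper opens to 88 mm and grips with 3 to 60 N. Pads are 19 mm wide; open, the fingers measure 130 mm over their backs; the gripper's body (78 mm by 193 mm) begins 47 mm behind the grasp point.
Start: joints at [-59.295, 20.546, 0.682, 0, -70.136, -16.507], TCP at [0.166, -0.654, 0.246] pointing down, gripper open.
Joint ranges: [-176.03, 176.03], [-82.01, 121.73], [-58.28, 71.71], [-173.87, 95.51], [-174.79, -0.11], [-173.66, 173.66]. Speed limits (degrees/s): [136.94, 136.94, 172.46, 180, 180, 180].

### API

Orientations are given as [roll, pitch, yaw] about the fixed x, y, z axes, in that order (R = Rz(yaw) Ry(pitch) Rx(roll)).
In Python, from plant import r gives the robot as it stands. The module is installed in compiled form; this text tells all that it offers.
- The arm moves only by the tool jog_arm, never from a script. Its argument "deltas" is a list that holds one entry, the list of rows, each a list of 5 numbers: the opening, from -1 (shut) to 1 (fully open), then the shift along the world's x, y, z in cm, then the turn about the world's z in rad. In form: [[[claw, dx, dy, dz, turn], ...]]. A call has 1 to 8 rows; each row shifts and turns the commanded pose from where the row before left it; what a row does not reach is not made up. A row lasts 1/8 s, in which the tool goes at most 62.5 mm and 10.7 degrees, less where a joint would pass 70% of its speed; a pose out of reach is approached as far as the arm can. A call with a gripper value outside its range is refused whole. The fingers move at their own pace and stop on an object; "force" is the grip in N (left out, the last holds). Time passes only in rows, so rows that do not move let the fingers close. It gives the time, the measured TCP pose, the force, the opening and the grip force at its end, in the units of the state.
- r.get_state(): the state, without advancing time (a new reading comes with each control period).
- r.capture(name): name is "scene" or "top" or "wrist"; returns the picture (420x560x3 uint8, blue, green, red); there is no depth.
- r.camera_info(name): a dict with "fx", "fy", "cx", "cy" (pixels), "k1" (the pictures are not rectified: a ray, as slopes to the right and down, at radius r is drawn at 1 + k1 r^2 times it, then the intrinsics apply), "view" (4x4, takes a point from world to camera coordinates). Camera axes: x right, y up, looking along -z (the intrinsics and any distortion apply to the point x, -y, -z); pixel columns grow to the right and rows downward; lengths in m; the calibration is good to about 2 mm. A picture is of the moment at which its call begins: read the wrist's pose just before it. camera_info takes no time and is no camera call; for the wrist camera it gives the pose at the moment of the call.
- r.close_job(): hands the job in; it is judged then, once.
The state is a dict: "time_s": time; "joints": joint angles; "qd": joint speeds; "joint_torque": joint torques, N m; "tcp_pos": TCP position; "eef_rot": TCP orientation; "contact_force": force on the tool from outside, world axes, zero at the start; "moment": the same for the moment, N m; "gripper_width": finger opening in m; "gripper_force": force on a finger pad.
Only numpy, scipy, OpenCV 4.12 (cv2) and the standard library are available. Lean on these libraries where they do the work, as an engineer would, in place of code of your own. Each camera call takes 0.05 s, during which the arm holds its last target. There are 200 camera calls.

### The job

Hold a glued lug under its proof load: slide the load pin through the yoke and the lug from the robot's left side of the stand until the pin's grip is fully home against the yoke, and let go of the pin. Then take the round knob on top of the spring balance, pull it straight up until the broad ring on the rod is level with the mouth of the tube, not pulling far past it, and finish the program while still holding the knob there, with the pin still home. Leave the other things on the bench where they are.

Things in the scene. Friction and masses are not known exactly. Their poses are not given: they have to be found in the camera images.
- pull_stand: Fixed pull-test stand, grey base 140 x 120 x 12 mm (x -50 to +90). Origin: on the balance's upright axis at bench height; z up, x towards the column (23 mm thick at x = +62, 178 mm high; its 33 mm wide guide arm holds the tube at z = 144 to 167), y along the bore line. On the base, under low straps (35 mm high), a coupon with the glued lug: upright block 24 (x) by 20 (y) mm, 96 mm high.
- bore (a point): Middle of the bore line, in the lug, 70 mm above the bench; axes as the stand's. Along its y run three bores 12 mm wide with 1.5 mm chamfers: near yoke cheek (y +20 to +30 mm), lug (-10 to +10) and far cheek (-30 to -20). The pin enters from the +y side, the robot's left; its grip stops on the cheek's outer face at y = +30 mm.
- load_pin: Loose load pin, about 80 g, lying flat and level. Square black ribbed grip 16 x 16 mm, 60 mm long (y 0 to +60 mm), and a round steel shank 10 mm thick (y 0 to -80 mm, the last 6 mm tapering to 5 mm). Origin: at the shoulder where grip and shank meet, on the underside (pin axis 8 mm above it); y along the pin from tip to grip, z up.
- pin_shoulder (a point): Point on the pin's axis at the shoulder (front face of the grip). Axes as the pin's. Fully home: 30 mm from point bore along the bore's +y.
- pin_grip (a point): Point on the pin's axis in the grip, 42 mm behind the shoulder: a good place to grasp, across the 16 mm, from above; held there the gripper stays clear of tube and yoke.
- pin_tip (a point): The pin's tip, 80 mm from the shoulder; about 20 mm beyond the far cheek when the pin is home.
- balance_tube (a joint): Rise (m) of yoke and tube, one part of 0.22 kg sliding freely upright in the guide arm, 0 to 0.05; 0 = at rest, bores in line. Yoke 26 (x) by 60 (y) mm, top at z = 115 mm; tube above it 22 to 25 mm thick. Without the pin the whole balance lifts instead of the rod drawing out; with it the tube stops after 1 to 3 mm.
- pull_rod (a joint): Draw (m) of the sprung rod out of the tube, 0 = in, end stop 0.06. The inner spring pulls it back with 4.4 N at the start, rising by 220 N/m (13.2 N at the mark). At 0.040 the middle of the broad ring is level with the tube's mouth.
- knob (a point): Middle of the round knurled black knob on the rod, 29 mm across and 32 mm high, 232 mm above the bench at rest; rises with the rod. Free all round: any grasp yaw from above serves. The tube's mouth is 32 mm below it at rest.
- tube_mouth (a point): Centre of the tube's upper end, 200 mm above the bench at rest.
- ring_mark (a point): Middle of the broad dark ring on the rod (4 mm wide, 13 mm rod; thinner lines stand above it every 10 mm). Hidden in the tube at rest, 40 mm below the mouth; 72 mm below the knob's middle.
- spare_coupon: Bystander: loose aluminium block 30 x 45 x 16 mm. Origin: centre of its underside.
- guide_bush: Bystander: loose steel guide bush standing up, flange 49 mm across, 28 mm high. Origin: centre of its underside.
- eye_loupe: Bystander: loose black eye loupe 34 mm across, 30 mm high. Origin: centre of its underside.
- parallel_bar: Bystander: loose ground steel bar 10 x 120 x 20 mm, long along its y. Origin: centre of its underside.

How it is judged (in metres and radians):
On the way:
1. the load pin is home through yoke and lug and let go, the rod not yet drawn (y of pin_shoulder in the frame of bore between 0.026 and 0.0345 m and x of pin_shoulder in the frame of bore between -0.004 and 0.004 m and z of pin_shoulder in the frame of bore between -0.005 and 0.005 m and angle between the y axis of load_pin and the y axis of bore, either way round below 0.09 rad and contact force between the fingers and load_pin below 0.3 N and value of joint pull_rod below 0.01 m), for 0.2 s.
At the end, for the whole second after the job is handed in: Fingers on the knob (over 5 N), off the pin; rod drawn 36 to 44 mm (ring within 4 mm of the tube's mouth) and still; tube risen under 7 mm; pin's shoulder within 4.5 mm of the yoke, at most 4 mm aside and 5 mm up or down of the bore line, within 0.09 rad of it (y of pin_shoulder in the frame of bore between 0.026 and 0.0345 m and x of pin_shoulder in the frame of bore between -0.004 and 0.004 m and z of pin_shoulder in the frame of bore between -0.005 and 0.005 m and angle between the y axis of load_pin and the y axis of bore, either way round below 0.09 rad and value of joint balance_tube below 0.007 m and value of joint pull_rod between 0.036 and 0.044 m and velocity of joint pull_rod between -0.01 and 0.01 m/s and contact force between the fingers and pull_rod above 5 N and contact force between the fingers and load_pin below 0.3 N); the arm keeps its last pose, push and grip.
It fails at once if the rod is pulled more than 10 mm past the mark (value of joint pull_rod above 0.05 m).
It fails at once if the spare coupon is pushed more than 30 mm (distance of spare_coupon from where it was at the start of the episode above 0.03 m).
It fails at once if the guide bush is pushed more than 30 mm (distance of guide_bush from where it was at the start of the episode above 0.03 m).
It fails at once if the loupe is pushed more than 30 mm (distance of eye_loupe from where it was at the start of the episode above 0.03 m).
It fails at once if the parallel bar is pushed more than 30 mm (distance of parallel_bar from where it was at the start of the episode above 0.03 m).
It also fails if it takes over 64 s, if anything falls off the work surface, if the arm or the gripper's body presses on something with over 40 N, if the wrist force passes 120 N, or if a joint passes its speed limit or range.

## Working session

There is one attempt and no reset: what is moved stays moved. The work goes in short steps, Python scripts to look and compute and a tool call to move; the robot and the scene stay as the last step left them, time stands still between calls to the robot, and variables do not carry over. Pictures are saved under pics/ and viewed, at most 10 in all, crops included, and the job is handed in when it is done.

Besides the shell and the picture viewer there is one more tool, called after "Emit:" as name(argument=value, ...), one argument or row to a line, values as JSON. jog_arm: Moves the arm, as the interface text tells. Its arguments: {"type":"object","properties":{"deltas":{"type":"array"},"force":{"type":"number"}},"required":["deltas"]}

```bash
mkdir -p pics; cat > h.py <<'E'
import numpy as np, cv2
from plant import r
def cast(info,u,v):
    x=(u-info['cx'])/info['fx']; y=(v-info['cy'])/info['fy']
    k=info['k1']; rd=np.hypot(x,y); ru=rd
    for _ in range(30): ru=rd/(1+k*ru*ru)
    s=ru/rd if rd>0 else 1
    V=np.array(info['view']); R=V[:3,:3]; t=V[:3,3]
    d=R.T@np.array([x*s,-y*s,-1.]); return -R.T@t, d/np.linalg.norm(d)
def onz(info,u,v,z):
    o,d=cast(info,u,v); return o+d*(z-o[2])/d[2]
def proj(info,p):
    V=np.array(info['view']); c=V[:3,:3]@np.array(p)+V[:3,3]
    x=c[0]/-c[2]; y=-c[1]/-c[2]; f=1+info['k1']*(x*x+y*y)
    return np.array([info['fx']*x*f+info['cx'],info['fy']*y*f+info['cy']])
def tri(rays):
    A=np.zeros((3,3)); b=np.zeros(3)
    for o,d in rays:
        P=np.eye(3)-np.outer(d,d); A+=P; b+=P@o
    p=np.linalg.solve(A,b)
    return p,[np.linalg.norm((np.eye(3)-np.outer(d,d))@(p-o)) for o,d in rays]
E
python3 - <<'E'
from h import *
print(r.get_state())
for n in('scene','top'):
    im=r.capture(n); cv2.imwrite(f'pics/{n}0.png',im); i=r.camera_info(n); V=np.array(i['view']); print(n,i['fx'],i['k1'],-V[:3,:3].T@V[:3,3],-V[2,:3])
E
```

```text
{'time_s': 0.0, 'joints': array([-5.92951726e+01,  2.05922661e+01,  6.34086867e-01, -2.05652462e-02,
       -7.01357993e+01, -1.65092088e+01]), 'qd': array([-0.03759228,  0.06272639,  0.00684164,  0.04909149, -0.02803719,
        0.02498289]), 'joint_torque': array([ 8.83466837e-04, -5.82719493e+01,  2.93070316e+01,  6.99725166e+00,
        7.11611530e-03, -1.54100935e-04]), 'tcp_pos': array([ 0.16542647, -0.65394428,  0.24461426]), 'eef_rot': array([ 1.79904402e+02, -8.17291387e-03, -1.65811378e+02]), 'contact_force': array([ 0.28409213, -0.62657274,  0.16632936]), 'moment': array([0.02141817, 0.04409984, 0.03231499]), 'gripper_force': 0.0, 'gripper_width': 0.08738585605818833}
scene 458.20075075034947 -0.1125635980292625 [-0.19026396  0.52872536  0.81864922] [ 0.64029791 -0.42721017 -0.63836514]
top 465.2955468406832 -0.11696851327320673 [0.43082885 0.06888164 1.25688566] [ 0.05145148  0.00468784 -0.99866449]
```

View pics/scene0.png

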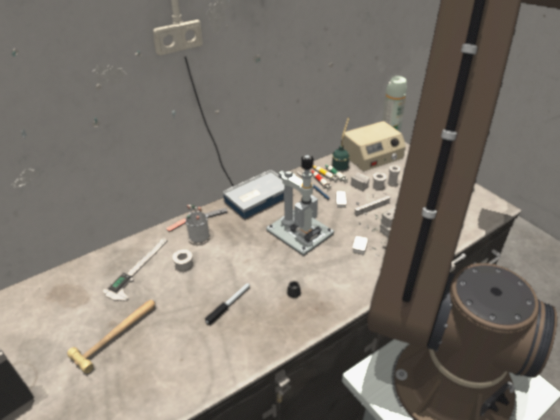

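View pics/top0.png

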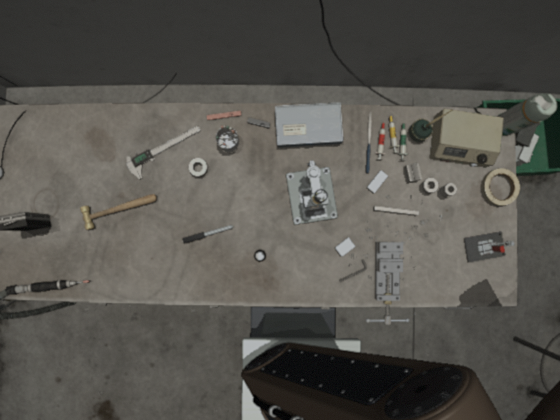

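The top view shows the stand around (315,195), with its knob near (320,196). The pin has its black grip at (184–206,237) and its shank reaches (232,227). The loupe is at (260,255). I'll get coarse positions first, then look with the wrist camera.

```bash
python3 - <<'E'
from h import *
i=r.camera_info('top'); s=r.camera_info('scene')
for n,u,v,z in [('grip end',183,241,.008),('shoulder',206,234,.008),('tip',232,227,.008),('loupe',260,255,.03),('knob',321,196,.232),('baseTL',288,171,.012),('baseTR',332,168,.012),('baseBR',338,216,.012),('baseBL',293,222,.012)]:
    print(n,onz(i,u,v,z).round(4))
print('knob tri',tri([cast(i,321,196),cast(s,307,161)]))
w=r.camera_info('wrist'); V=np.array(w['view']); print(w['fx'],-V[:3,:3].T@V[:3,3],V.round(3))
a=cv2.imread('pics/top0.png')[160:270,170:350]; b=cv2.imread('pics/scene0.png')[145:330,190:345]
a=cv2.resize(a,None,fx=3,fy=3,interpolation=2)
b=cv2.resize(b,None,fx=1.6,fy=1.6,interpolation=2)
o=np.zeros((600,800,3),np.uint8); o[:330,:540]=a; o[:b.shape[0],545:545+b.shape[1]]=b[:,:255]; cv2.imwrite('pics/c1.png',o)
E
```

```text
grip end [0.4115 0.324  0.008 ]
shoulder [0.4313 0.262  0.008 ]
tip [0.4511 0.1922 0.008 ]
loupe [0.3781 0.1149 0.03  ]
knob [ 0.5186 -0.0256  0.232 ]
baseTL [0.6038 0.0436 0.012 ]
baseTR [ 0.6137 -0.075   0.012 ]
baseBR [ 0.4843 -0.092   0.012 ]
baseBL [0.4667 0.0286 0.012 ]
knob tri (array([ 0.518094  , -0.02579844,  0.23426372]), [np.float64(0.0005710140796634084), np.float64(0.0005710140796633718)])
344.37815470064044 [ 0.09952145 -0.67033302  0.38253638] [[-0.245  0.97   0.001  0.674]
 [-0.938 -0.236 -0.252  0.031]
 [-0.244 -0.063  0.968 -0.388]
 [ 0.     0.     0.     1.   ]]
```

View pics/c1.png

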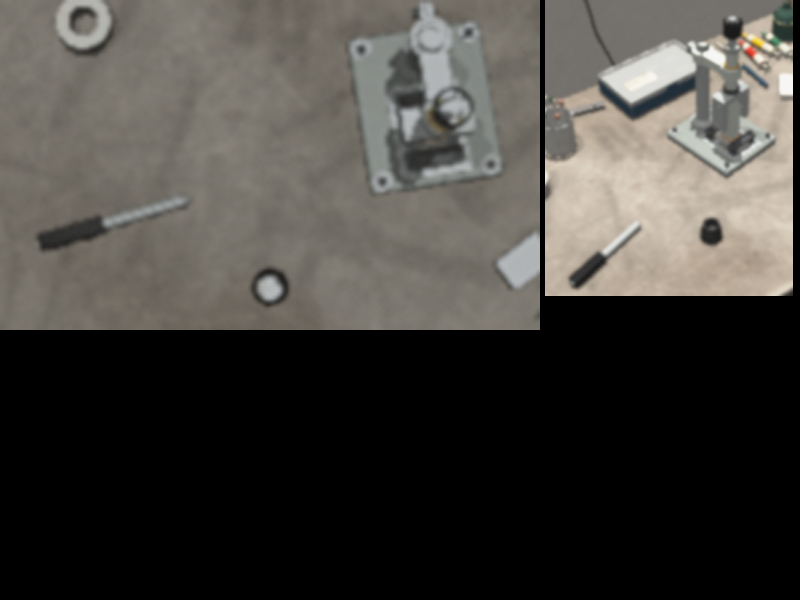

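The knob triangulates to (0.518,−0.026,0.234), which agrees with 0.232. The stand's yaw is about 6–7° and the pin's about 16.7°. I'm going in high for wrist views.

Emit:
jog_arm(
  deltas=[
    [[1,3,3.5,2.2,0.1],[1,3.6,4,2.2,0.1],[1,3.6,4,2.2,0.1],[1,3.6,4,2.2,0.1],[1,3.6,4,2.2,0.1],[1,3.6,4,2.2,0.1],[1,3.6,4,2.2,0.1],[1,3.6,4,0,0.1]],
  ],
)

```text
time_s: 1.1
tcp_pos: [0.4489, -0.3381, 0.4015]
eef_rot: [-179.8, 0.0, -119.8]
contact_force: [0.9, -0.6, -0.7]
gripper_width: 0.0878
gripper_force: 0.0
```

Emit:
jog_arm(
  deltas=[
    [[1,0,4,0,0.1],[1,0,4,0,0.1],[1,0,4,0,0.1],[1,0,4,0,0.1],[1,0,0,0,0.1],[1,0,0,0,0.1],[1,0,0,0,0],[1,0,0,0,0]],
  ],
)

```text
time_s: 2.1
tcp_pos: [0.4474, -0.1794, 0.3994]
eef_rot: [180.0, 0.0, -85.7]
contact_force: [-0.7, 0.2, -0.2]
gripper_width: 0.0876
gripper_force: 0.0
```

```bash
python3 - <<'E'
from h import *
s=r.get_state(); print(s['time_s'],s['tcp_pos'],s['eef_rot'])
w=r.camera_info('wrist'); im=r.capture('wrist'); cv2.imwrite('pics/w1.png',im); np.save('w1.npy',w,allow_pickle=True)
for p in [(.518,-.026,.232),(.518,-.026,.2),(.43,.26,.01)]: print(proj(w,p))
E
```

```text
2.1 [ 0.44742143 -0.17942166  0.39935966] [ 1.79976456e+02  7.30249925e-03 -8.57233779e+01]
[199.02782327 337.37823212]
[205.32701082 320.07716604]
[270.75652729 399.0254262 ]
```

View pics/w1.png

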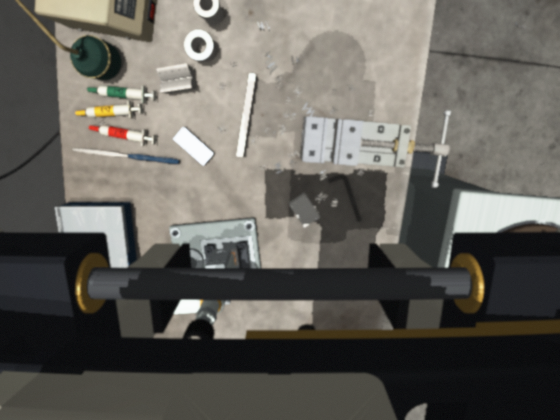

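The wrist picture shows the camera seeing the area on the −y side of the tool (up is −y, right is −x). The stand base's top corners are at (173,226) and (253,222), and the fingers hide the rest. I'll move further in +y.

Emit:
jog_arm(
  deltas=[
    [[1,0.5,4,0,0],[1,0.5,4,0,0],[1,0.5,4,0,0],[1,0.5,4,0,0],[1,0.5,4,0,0.1],[1,0.5,4,0,0.1],[1,0,3,0,0],[1,0,0,0,0]],
  ],
)

```text
time_s: 3.15
tcp_pos: [0.4776, 0.0921, 0.3991]
eef_rot: [180.0, -0.0, -74.1]
contact_force: [0.7, -0.5, -0.5]
gripper_width: 0.0877
gripper_force: 0.0
```

```bash
cat > cap.py <<'E'
import sys
from h import *
n=sys.argv[1]
s=r.get_state(); print(s['time_s'],s['tcp_pos'],s['eef_rot'])
w=r.camera_info('wrist'); im=r.capture('wrist'); cv2.imwrite(f'pics/{n}.png',im); np.save(n+'.npy',w,allow_pickle=True)
E
python3 cap.py w2
```

```text
3.15 [0.47757983 0.09210994 0.39910708] [ 1.79950096e+02 -3.94681089e-03 -7.40829477e+01]
```

Emit:
jog_arm(
  deltas=[
    [[1,0,4,0,0],[1,0,4,0,0],[1,0,2,0,0],[1,0,0,0,0],[1,0,0,0,0]],
  ],
)

```text
time_s: 3.82
tcp_pos: [0.4776, 0.1897, 0.3997]
eef_rot: [180.0, -0.0, -74.2]
contact_force: [0.2, -0.5, 0.5]
gripper_width: 0.0875
gripper_force: 0.0
```

```bash
python3 cap.py w3; python3 - <<'E'
from h import *
a=cv2.imread('pics/w2.png')[0:300,60:460];b=cv2.imread('pics/w3.png')[0:300,60:460]
cv2.imwrite('pics/c2.png',np.vstack([a,b]))
for n in('w2','w3'):
    w=np.load(n+'.npy',allow_pickle=True).item()
    for p in [(.518,-.026,.248),(.518,-.026,.2)]: print(n,proj(w,p))
E
```

```text
3.825 [0.47759489 0.18973066 0.39966965] [ 1.79999636e+02 -1.45574480e-02 -7.41694811e+01]
w2 [270.10398589  45.11852201]
w2 [271.37301217  56.19103099]
w3 [305.43884435 -86.94814941]
w3 [301.43633627 -55.89920989]
```

View pics/c2.png

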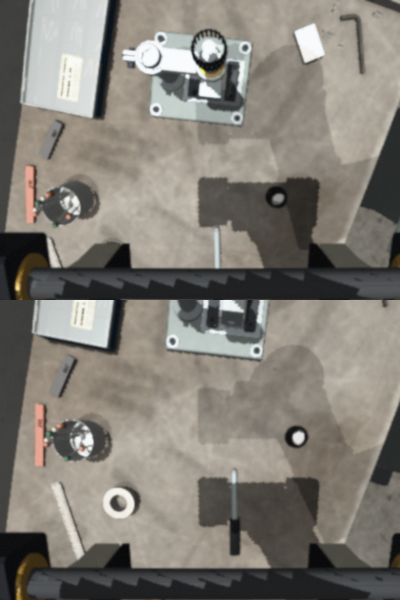

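In w2 the knob is at about (270,47), as predicted. In w3 the pin's tip is near (293,170), its shoulder near (294,218) and its grip end near (295,252). I'll zoom in for exact pixels.

```bash
python3 - <<'E'
from h import *
a=cv2.imread('pics/w2.png')[10:140,200:330];b=cv2.imread('pics/w3.png')[155:275,265:325]
f=lambda m:cv2.resize(m,None,fx=4,fy=4,interpolation=cv2.INTER_CUBIC)
o=np.zeros((520,790,3),np.uint8); a=f(a);b=f(b); b=cv2.convertScaleAbs(b,alpha=1.6); o[:520,:520]=a;o[:480,530:770]=b
for k in range(0,520,80):
    cv2.putText(o,str(200+k//4),(k,10),0,.35,(0,0,255));cv2.line(o,(k,0),(k,4),(0,0,255));cv2.putText(o,str(10+k//4),(0,k),0,.35,(0,0,255))
cv2.imwrite('pics/c3.png',o)
E
```

```text
(no output)
```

View pics/c3.png

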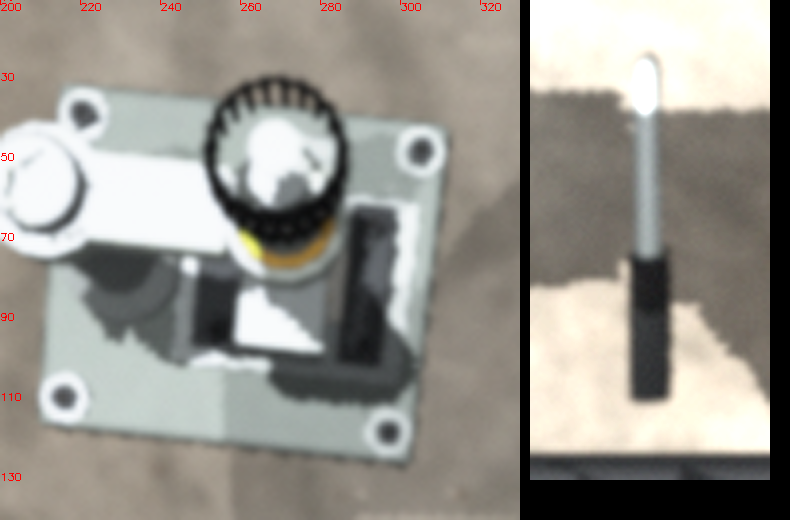

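```bash
python3 - <<'E'
from h import *
w2=np.load('w2.npy',allow_pickle=True).item();w3=np.load('w3.npy',allow_pickle=True).item();t=r.camera_info('top');s=r.camera_info('scene')
B=[onz(w2,*p,.013) for p in [(220.75,38),(305.5,48),(297,118),(216,109.3)]]
C=[onz(w2,*p,.012) for p in [(215.5,31.5),(312,42),(302,125),(210.2,115.5)]]
for Q in(B,C):
    TL,TR,BR,BL=[q[:2] for q in Q]
    ang=lambda v:np.degrees(np.arctan2(v[1],v[0])).round(2)
    L=np.linalg.norm
    yaw=[ang(TL-TR),ang(BL-BR),ang(BL-TL)-90,ang(BR-TR)-90]
    print('yaw',yaw,'len',[L(TL-TR).round(4),L(BL-BR).round(4),L(BL-TL).round(4),L(BR-TR).round(4)],'ctr',np.mean(Q,0).round(4))
    y=np.radians(np.mean(yaw)); ax=np.array([np.cos(y),np.sin(y)]); print(' origin from base',(np.mean(Q,0)[:2]-.02*ax).round(4))
print('knob w2 z.248',onz(w2,269.2,46.7,.248).round(4))
P=lambda *a:print(a[0],tri(a[1:])[0].round(4),np.round(tri(a[1:])[1],4))
P('knob top/w2/scene',cast(t,321,196),cast(w2,269.2,50),cast(s,307,161))
for n,q in dict(tip=(294.5,168.7,.008),sh=(294.75,219.3,.014),end=(295,255,.014)).items(): print(n,onz(w3,*q[:2],q[2]).round(4))
P('tip',cast(t,232,227),cast(w3,294.5,168.7)); P('sh',cast(t,205,234.3),cast(w3,294.75,219.5)); P('end',cast(t,183,241),cast(w3,295,255))
g=cv2.imread('pics/top0.png',0)[160:270,170:350]
E
```

```text
yaw [np.float64(9.38), np.float64(9.79), np.float64(9.86), np.float64(9.409999999999997)] len [np.float64(0.1207), np.float64(0.1199), np.float64(0.0987), np.float64(0.0978)] ctr [ 0.5381 -0.0214  0.013 ]
 origin from base [ 0.5184 -0.0248]
yaw [np.float64(9.88), np.float64(9.99), np.float64(9.879999999999995), np.float64(9.659999999999997)] len [np.float64(0.1372), np.float64(0.1367), np.float64(0.1165), np.float64(0.1163)] ctr [ 0.5379 -0.0211  0.012 ]
 origin from base [ 0.5182 -0.0245]
knob w2 z.248 [ 0.5184 -0.0247  0.248 ]
knob top/w2/scene [ 0.5183 -0.0254  0.2342] [0.0002 0.0008 0.001 ]
tip [0.4529 0.1883 0.008 ]
sh [0.4303 0.2645 0.014 ]
end [0.4127 0.3224 0.014 ]
tip [ 0.4512  0.1929 -0.0171] [0.0017 0.0017]
sh [0.4307 0.2631 0.0194] [0.0003 0.0003]
end [0.4117 0.324  0.0093] [0.0003 0.0003]
```

The wrist view gives stand origin (0.518,−0.025) and yaw ≈9.8°. The top view suggested 7–8°, so I'll refine the yaw by fitting the base edges in both views.

```bash
cat > edge.py <<'E'
from h import *
def edge(img,info,p,q,z=.012,n=60):
    # subpixel gradient maximum across the line p-q, fitted on plane z
    g=cv2.GaussianBlur(cv2.imread(img,0),(0,0),.8).astype(np.float32); p,q=np.array(p,float),np.array(q,float)
    d=(q-p)/np.linalg.norm(q-p); nrm=np.array([-d[1],d[0]]); s=np.arange(-5,5.01,.25); pts=[]
    for f in np.linspace(.12,.88,n):
        c=p+(q-p)*f+s[:,None]*nrm; c=c.astype(np.float32)
        v=cv2.remap(g,c[:,:1],c[:,1:],cv2.INTER_CUBIC).ravel(); k=np.abs(np.gradient(v)).argmax(); pts.append(onz(info,*c[k],z)[:2])
    vx,vy,x,y=cv2.fitLine(np.float32(pts),cv2.DIST_HUBER,0,1e-3,1e-3).ravel()
    return np.degrees(np.arctan2(vy,vx))%180,(x,y)
E
python3 - <<'E'
from edge import *
w2=np.load('w2.npy',allow_pickle=True).item();t=r.camera_info('top')
for im,i,c in [('pics/w2.png',w2,[(215.5,31.5),(312,42),(302,125),(210.2,115.5)]),('pics/top0.png',t,[(286.7,173.5),(330,169.3),(336.7,218.3),(294,224.7)])]:
    for k in range(4): print(im,k,edge(im,i,c[k],c[(k+1)%4]))
E
```

```text
pics/w2.png 0 (np.float32(9.605018), (np.float32(0.5551146), np.float32(-0.077033244)))
pics/w2.png 1 (np.float32(99.3834), (np.float32(0.47147804), np.float32(-0.027097525)))
pics/w2.png 2 (np.float32(9.832067), (np.float32(0.5486834), np.float32(0.03884373)))
pics/w2.png 3 (np.float32(94.99891), (np.float32(0.6026444), np.float32(-0.0009848017)))
pics/top0.png 0 (np.float32(101.08654), (np.float32(0.6068837), np.float32(-0.017431771)))
pics/top0.png 1 (np.float32(10.395188), (np.float32(0.5396837), np.float32(-0.07856285)))
pics/top0.png 2 (np.float32(99.72953), (np.float32(0.475018), np.float32(-0.039933614)))
pics/top0.png 3 (np.float32(9.847123), (np.float32(0.52801085), np.float32(0.036769647)))
```

Both views now agree on stand yaw ≈9.75° and origin (0.518,−0.025). The pin's grasp point is (0.418,0.305) at yaw 16.7°, with its top near z≈0.016. Its length comes out at 140 mm as specified, so I'm going to grasp it.

Emit:
jog_arm(
  deltas=[
    [[1,-0.75,1.44,-3.8,0.015],[1,-0.75,1.44,-3.8,0],[1,-0.75,1.44,-3.8,0],[1,-0.75,1.44,-3.8,0],[1,-0.75,1.44,-3.8,0],[1,-0.75,1.44,-3.8,0],[1,-0.75,1.44,-3.8,0],[1,-0.71,1.45,-3.4,0]],
  ],
)

```text
time_s: 4.88
tcp_pos: [0.4181, 0.3055, 0.0987]
eef_rot: [-180.0, 0.0, -73.3]
contact_force: [0.5, -0.1, 0.3]
gripper_width: 0.0876
gripper_force: 0.0
```

Emit:
jog_arm(
  deltas=[
    [[1,0,0,-2.5,0],[1,0,0,-2.5,0],[1,0,0,-1.5,0],[1,0,0,-1,0],[1,0,0,0,0],[1,0,0,0,0]],
  ],
)

```text
time_s: 5.62
tcp_pos: [0.4183, 0.3063, 0.0253]
eef_rot: [-179.9, 0.0, -73.3]
contact_force: [0.5, 0.5, 0.2]
gripper_width: 0.0876
gripper_force: 0.0
```

Emit:
jog_arm(
  deltas=[
    [[1,0,0,-0.25,0],[-1,0,0,0,0],[-1,0,0,0,0],[-1,0,0,0,0],[-1,0,0,0,0],[-1,0,0,0,0],[-1,0,0,0,0],[-1,0,0,0,0]],
  ],
  force=35,
)

```text
time_s: 6.62
tcp_pos: [0.4179, 0.3059, 0.022]
eef_rot: [180.0, -0.0, -73.3]
contact_force: [-0.6, 0.3, -0.0]
gripper_width: 0.0231
gripper_force: 0.0
```

Emit:
jog_arm(
  deltas=[
    [[-1,0,0,0,0],[-1,0,0,0,0],[-1,0,0,0,0],[-1,0,0,0,0]],
  ],
)

```text
time_s: 7.12
tcp_pos: [0.418, 0.3059, 0.0221]
eef_rot: [-180.0, 0.0, -73.3]
contact_force: [0.7, 0.5, -1.0]
gripper_width: 0.0156
gripper_force: 34.9
```

The pin is gripped at 15.6 mm. The target is 15 mm short of the cheek on the bore line: TCP (0.490,0.140,0.084), yaw −80.25°.

Emit:
jog_arm(
  deltas=[
    [[-1,0,0,2,0],[-1,0,0,2,0],[-1,0,0,2.2,0],[-1,1.5,-3.5,0,-0.03],[-1,1.5,-3.5,0,-0.03],[-1,1.5,-3.5,0,-0.03],[-1,1.5,-3.5,0,-0.031],[-1,1.2,-2.63,0,0]],
  ],
)

```text
time_s: 8.12
tcp_pos: [0.4901, 0.1381, 0.084]
eef_rot: [180.0, -0.0, -80.3]
contact_force: [-0.2, 1.9, -0.6]
gripper_width: 0.0156
gripper_force: 34.9
```

Emit:
jog_arm(
  deltas=[
    [[-1,0,0,0,0],[-1,0,0,0,0],[-1,0,0,0,0]],
  ],
)

```text
time_s: 8.5
tcp_pos: [0.4897, 0.1402, 0.0841]
eef_rot: [-180.0, 0.0, -80.2]
contact_force: [-0.0, 0.4, -0.9]
gripper_width: 0.0156
gripper_force: 34.9
```

```bash
python3 cap.py w4; python3 - <<'E'
from h import *
w=np.load('w4.npy',allow_pickle=True).item()
o=np.array([.5183,-.025,.07]);u=np.array([-.1693,.9856,0])
for d in(30,45,125,185): print(d,proj(w,o+u*d/1000))
s=r.camera_info('scene')
for d in(30,45,125,185): print('scene',d,proj(s,o+u*d/1000))
im=r.capture('scene'); cv2.imwrite('pics/s4.png',im)
a=cv2.imread('pics/w4.png'); b=cv2.resize(im[140:260,240:360],None,fx=2,fy=2,interpolation=2)
o=np.zeros((420,800,3),np.uint8); o[:,:560]=a; o[:240,560:]=b; cv2.imwrite('pics/c4.png',o)
E
```

```text
8.5 [0.48973418 0.14024788 0.08406013] [-1.79999117e+02  2.85487482e-03 -8.01544444e+01]
30 [278.07214295 -62.67370825]
45 [278.04578186 -21.80714674]
125 [277.9532917  176.79087307]
185 [277.92093287 298.24022026]
scene 30 [296.90914191 220.79166175]
scene 45 [292.73753508 223.56950669]
scene 125 [269.47042932 239.05376735]
scene 185 [250.83568325 251.44397865]
```

View pics/c4.png

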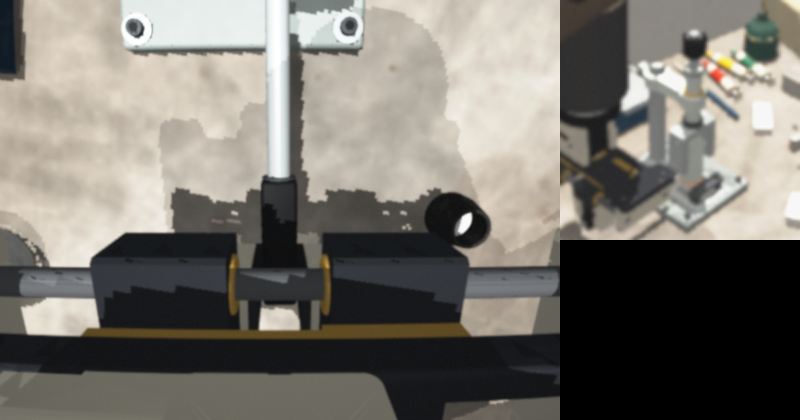

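The wrist view shows the shank lying on the predicted bore line: column 278, shoulder at (279,179) against a prediction of (278,177). The base's near bolts are at (136,28) and (347,27), which I'll use as a close-up check of the lateral offset.

```bash
python3 - <<'E'
from edge import *
w=np.load('w4.npy',allow_pickle=True).item()
for z in(.012,.016):
    a,b=onz(w,136,28,z),onz(w,347,27,z); v=(a-b)[:2]; yaw=np.arctan2(v[1],v[0]); ex=np.array([np.cos(yaw),np.sin(yaw)])
    m=(a+b)[:2]/2; print(z,np.linalg.norm(v),np.degrees(yaw),m,'stand x of mid vs est',(m-[.5183,-.025])@[.9856,.1693])
print(edge('pics/w4.png',w,(125,48),(360,52)))
E
```

```text
0.012 0.1195525902187676 9.656004197789642 [0.53083351 0.02660603] stand x of mid vs est 0.021089926388316162
0.016 0.11727388274856822 9.656004197789649 [0.53026154 0.02751078] stand x of mid vs est 0.020679366894641324
(np.float32(9.136212), (np.float32(0.5281018), np.float32(0.040118765)))
```

Emit:
jog_arm(
  deltas=[
    [[-1,0.09,-0.39,0,0],[-1,0.068,-0.39,0,0],[-1,0.068,-0.39,0,0],[-1,0.068,-0.39,0,0],[-1,0.051,-0.3,0,0],[-1,0.051,-0.3,0,0],[-1,0.051,-0.3,0,0],[-1,0,0,0,0]],
  ],
)

```text
time_s: 9.6
tcp_pos: [0.4944, 0.1148, 0.0841]
eef_rot: [180.0, 0.0, -80.2]
contact_force: [-0.2, -0.2, -0.5]
gripper_width: 0.0158
gripper_force: 34.9
```

Emit:
jog_arm(
  deltas=[
    [[-1,0.051,-0.3,0,0],[-1,0.051,-0.3,0,0],[-1,0.051,-0.3,0,0],[-1,0.051,-0.3,0,0],[-1,0.051,-0.3,0,0],[-1,0.051,-0.3,0,0],[-1,0.051,-0.3,0,0],[-1,0,0,0,0]],
  ],
)

```text
time_s: 10.6
tcp_pos: [0.498, 0.0939, 0.0841]
eef_rot: [-180.0, -0.0, -80.2]
contact_force: [-0.4, 1.1, -0.4]
gripper_width: 0.0159
gripper_force: 34.9
```

Emit:
jog_arm(
  deltas=[
    [[-1,0.051,-0.3,0,0],[-1,0.051,-0.3,0,0],[-1,0.051,-0.3,0,0],[-1,0.051,-0.3,0,0],[-1,0.051,-0.3,0,0],[-1,0.051,-0.3,0,0],[-1,0,0,0,0]],
  ],
)

```text
time_s: 11.48
tcp_pos: [0.501, 0.0758, 0.084]
eef_rot: [180.0, -0.0, -80.2]
contact_force: [-0.1, 0.8, -0.4]
gripper_width: 0.0159
gripper_force: 34.9
```

Emit:
jog_arm(
  deltas=[
    [[-1,0.051,-0.3,0,0],[-1,0.051,-0.3,0,0],[-1,0.051,-0.3,0,0],[-1,0.051,-0.3,0,0],[-1,0.051,-0.3,0,0],[-1,0.051,-0.3,0,0],[-1,0,0,0,0]],
  ],
)

```text
time_s: 12.35
tcp_pos: [0.5041, 0.0578, 0.0841]
eef_rot: [180.0, -0.0, -80.2]
contact_force: [0.3, -0.4, -0.8]
gripper_width: 0.0157
gripper_force: 34.9
```

Everything is free so far. About 12 mm remain, so I'm creeping in until the grip meets the cheek.

Emit:
jog_arm(
  deltas=[
    [[-1,0.034,-0.2,0,0],[-1,0.034,-0.2,0,0],[-1,0.034,-0.2,0,0],[-1,0.034,-0.2,0,0],[-1,0.017,-0.1,0,0],[-1,0.017,-0.1,0,0],[-1,0,0,0,0]],
  ],
)

```text
time_s: 13.22
tcp_pos: [0.5058, 0.048, 0.0841]
eef_rot: [-180.0, -0.0, -80.2]
contact_force: [0.2, -0.4, -0.8]
gripper_width: 0.0159
gripper_force: 34.9
```

Emit:
jog_arm(
  deltas=[
    [[-1,0.017,-0.1,0,0],[-1,0.017,-0.1,0,0],[-1,0,0,0,0]],
  ],
)

```text
time_s: 13.6
tcp_pos: [0.5062, 0.046, 0.0841]
eef_rot: [-180.0, -0.0, -80.2]
contact_force: [0.3, -0.4, -0.9]
gripper_width: 0.0158
gripper_force: 34.9
```

Emit:
jog_arm(
  deltas=[
    [[-1,0.017,-0.1,0,0],[-1,0,0,0,0],[-1,0,0,0,0]],
  ],
)

```text
time_s: 13.98
tcp_pos: [0.5063, 0.0458, 0.0841]
eef_rot: [-180.0, 0.1, -80.2]
contact_force: [-2.0, 5.1, 0.1]
gripper_width: 0.0156
gripper_force: 34.9
```

The grip met the cheek with about 5 N at TCP y 0.046, exactly the expected home. One small press, then release, back off and lift.

Emit:
jog_arm(
  deltas=[
    [[-1,0.01,-0.06,0,0],[-1,0,0,0,0],[0,0,0,0,0],[0,0,0,0,0],[0,0,0,0,0],[0,0,0,0,0],[0,0,0,0,0],[0,0,0,0,0]],
  ],
)

```text
time_s: 14.98
tcp_pos: [0.5064, 0.0444, 0.084]
eef_rot: [180.0, -0.0, -80.2]
contact_force: [-0.1, 0.5, -0.2]
gripper_width: 0.0439
gripper_force: 0.0
```

Emit:
jog_arm(
  deltas=[
    [[0,0,0,0,0],[0,0,0,0,0],[0,-0.25,1.5,0,0],[0,-0.5,3,0,0],[0,-0.5,3,0,0],[0,-0.5,3,0,0],[0,0,0,0,0]],
  ],
)

```text
time_s: 15.85
tcp_pos: [0.4888, 0.1518, 0.0842]
eef_rot: [-180.0, 0.0, -80.0]
contact_force: [0.5, -0.9, -0.0]
gripper_width: 0.0433
gripper_force: 0.0
```

Emit:
jog_arm(
  deltas=[
    [[0,0,0,3,0],[0,0,0,4,0],[0,0,0,4,0],[0,0,0,4,0],[0,0,0,4,0],[0,0,0,4,0],[0,0,0,3.6,0],[0,0,0,0,0]],
  ],
)

```text
time_s: 16.85
tcp_pos: [0.4898, 0.1498, 0.3531]
eef_rot: [-179.7, 0.1, -80.2]
contact_force: [-0.0, 1.2, -1.7]
gripper_width: 0.0442
gripper_force: 0.0
```

```bash
python3 cap.py w5; python3 - <<'E'
from h import *
w=np.load('w5.npy',allow_pickle=True).item()
o=np.array([.5183,-.025,.07]);u=np.array([-.1693,.9856,0])
for d,z in((30,.078),(90,.078),(0,.178)): print(d,proj(w,o+u*d/1000+[0,0,z-.07]))
im=r.capture('scene'); cv2.imwrite('pics/s5.png',im)
b=cv2.resize(im[140:260,240:360],None,fx=2,fy=2,interpolation=2)
o=np.zeros((420,800,3),np.uint8); o[:,:560]=cv2.imread('pics/w5.png'); o[:240,560:]=b; cv2.imwrite('pics/c5.png',o)
E
```

```text
16.85 [0.48980744 0.14984992 0.35309187] [-1.79707851e+02  1.12033788e-01 -8.02041522e+01]
30 [281.32830366  46.72517709]
90 [281.24573963 102.1443116 ]
0 [281.55437067 -16.49616185]
```

View pics/c5.png

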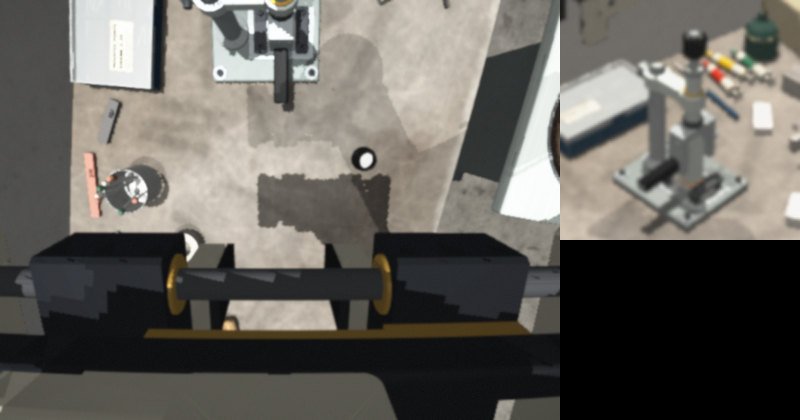

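The pin is home: its grip lies at (281,47–102), matching the prediction, and the scene view shows it sitting against the yoke. Now for the knob at (0.518,−0.025,0.232).

Emit:
jog_arm(
  deltas=[
    [[0.6,0.4,-2.5,0,0],[0.6,0.6,-4,0,0],[0.6,0.6,-4,0,0],[0.6,0.6,-4,0,0],[0.6,0.65,-3,0,0],[0.6,0,0,0,0],[0.6,0,0,0,0]],
  ],
)

```text
time_s: 17.82
tcp_pos: [0.517, -0.0255, 0.349]
eef_rot: [179.9, 0.0, -80.2]
contact_force: [-0.6, 1.1, -0.2]
gripper_width: 0.0702
gripper_force: 0.0
```

Emit:
jog_arm(
  deltas=[
    [[0.6,0,0,-3,0],[0.6,0,0,-3,0],[0.6,0,0,-3,0],[0.6,0,0,-2,0],[0.6,0,0,-1,0],[0.6,0,0,0,0],[0.6,0,0,0,0]],
  ],
)

```text
time_s: 18.7
tcp_pos: [0.5179, -0.0253, 0.2309]
eef_rot: [-179.9, -0.0, -80.2]
contact_force: [0.4, 0.8, 0.1]
gripper_width: 0.0701
gripper_force: 0.0
```

Emit:
jog_arm(
  deltas=[
    [[-1,0,0,0,0],[-1,0,0,0,0],[-1,0,0,0,0],[-1,0,0,0,0],[-1,0,0,0,0],[-1,0,0,0,0],[-1,0,0,0,0],[-1,0,0,0,0]],
  ],
  force=50,
)

```text
time_s: 19.7
tcp_pos: [0.5196, -0.0252, 0.2306]
eef_rot: [-179.8, -0.0, -80.2]
contact_force: [8.4, -1.4, -4.1]
gripper_width: 0.0275
gripper_force: 50.0
```

Emit:
jog_arm(
  deltas=[
    [[-1,0,0,0,0],[-1,0,0,0,0],[-1,0,0,0,0],[-1,0,0,0,0]],
  ],
)

```text
time_s: 20.2
tcp_pos: [0.5196, -0.0252, 0.2306]
eef_rot: [-179.8, -0.0, -80.2]
contact_force: [7.9, -0.2, -4.1]
gripper_width: 0.0279
gripper_force: 50.0
```

Emit:
jog_arm(
  deltas=[
    [[-1,0.17,0,0.2,0],[-1,0,0,0.5,0],[-1,0,0,0.5,0],[-1,0,0,0.5,0],[-1,0,0,0.5,0],[-1,0,0,0.5,0],[-1,0,0,0.3,0],[-1,0,0,0,0]],
  ],
)

```text
time_s: 21.2
tcp_pos: [0.5196, -0.0252, 0.2592]
eef_rot: [-180.0, 0.0, -80.2]
contact_force: [7.8, -0.9, -11.1]
gripper_width: 0.0276
gripper_force: 50.0
```

Emit:
jog_arm(
  deltas=[
    [[-1,0,0,0.4,0],[-1,0,0,0.3,0],[-1,0,0,0.2,0],[-1,0,0,0,0],[-1,0,0,0,0]],
  ],
)

```text
time_s: 21.82
tcp_pos: [0.5196, -0.0252, 0.2677]
eef_rot: [180.0, 0.0, -80.2]
contact_force: [7.8, 0.3, -12.5]
gripper_width: 0.0278
gripper_force: 50.0
```

```bash
python3 - <<'E'
from h import *
im=r.capture('scene'); cv2.imwrite('pics/s6.png',im); s=r.camera_info('scene')
for z in(.164,.167,.2,.232,.27): print(z,proj(s,[.5195,-.0252,z]))
b=cv2.resize(im[130:230,270:345],None,fx=6,fy=6,interpolation=cv2.INTER_CUBIC)
cv2.imwrite('pics/c6.png',b)
E
```

```text
0.164 [305.59670216 185.24867054]
0.167 [305.62113798 184.24448081]
0.2 [305.89346983 172.97228256]
0.232 [306.16375679 161.6334914 ]
0.27 [306.49264696 147.62225853]
```

View pics/c6.png

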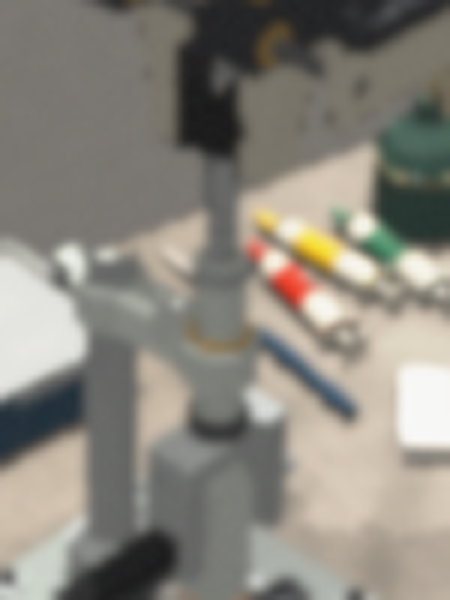

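The scene view shows the pin grip at the yoke, the tube mouth at about row 173.7 (z≈0.20) and the rod drawn, with no ring visible yet. Another 5 mm is due, allowing about 2 mm of tube slack.

Emit:
jog_arm(
  deltas=[
    [[-1,0,0,0.3,0],[-1,0,0,0.2,0],[-1,0,0,0,0],[-1,0,0,0,0],[-1,0,0,0,0]],
  ],
)

```text
time_s: 22.5
tcp_pos: [0.5195, -0.0252, 0.2725]
eef_rot: [180.0, 0.0, -80.2]
contact_force: [8.9, 0.1, -14.3]
gripper_width: 0.0279
gripper_force: 50.0
```

```bash
python3 - <<'E'
from h import *
ims=[r.capture('scene').astype(float) for _ in range(4)]
a=np.mean(ims,0); p=cv2.imread('pics/s6.png').astype(float); s5=cv2.imread('pics/s5.png').astype(float)
for row in range(152,182): print(row,a[row,304:309].mean().round(0),p[row,304:309].mean().round(0))
cv2.imwrite('pics/c7.png',cv2.resize(a[130:230,270:345].astype(np.uint8),None,fx=6,fy=6,interpolation=cv2.INTER_CUBIC))
# tube displacement: compare vertical shift of the tube patch (brass band) with rest view
from cv2 import matchTemplate,minMaxLoc
for nm,q in(('now',a),('prev',p)):
    up=lambda m:cv2.resize(m.astype(np.uint8),None,fx=8,fy=8,interpolation=cv2.INTER_CUBIC)
    T=up(s5[180:192,300:314]); S=up(q[174:198,296:318]); _,v,_,l=minMaxLoc(matchTemplate(S,T,cv2.TM_CCOEFF_NORMED)); print(nm,v,l[0]/8-4,l[1]/8-6)
st=r.get_state(); print(st['tcp_pos'],st['contact_force'])
E
```

```text
152 33.0 29.0
153 44.0 30.0
154 66.0 34.0
155 87.0 49.0
156 96.0 71.0
157 97.0 89.0
158 98.0 97.0
159 100.0 100.0
160 101.0 100.0
161 101.0 101.0
162 99.0 101.0
163 99.0 102.0
164 104.0 103.0
165 110.0 108.0
166 112.0 113.0
167 113.0 113.0
168 114.0 111.0
169 112.0 113.0
170 109.0 112.0
171 104.0 107.0
172 96.0 104.0
173 92.0 108.0
174 102.0 113.0
175 108.0 111.0
176 105.0 105.0
177 106.0 106.0
178 114.0 114.0
179 120.0 121.0
180 123.0 123.0
181 123.0 124.0
now 0.5460099577903748 -2.25 -6.0
prev 0.6205375790596008 -1.875 -3.5
[ 0.51953364 -0.02518685  0.27247508] [  8.92962351  -1.04635664 -14.19615224]
```

View pics/c7.png

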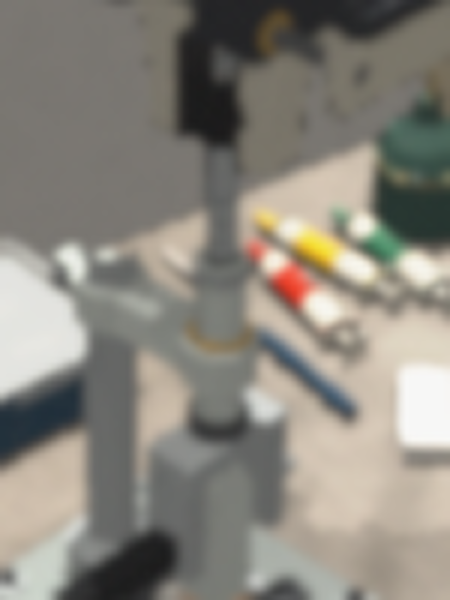

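The ring's upper half now shows at the mouth as a dark dip at rows 172–174, about 1.6 mm visible. The rise is 41.9 mm less 1–3 mm of tube play, so the draw is ≈40 mm, and the pull of ≈14 N agrees. Handing in.

```bash
python3 -c "
from plant import r
print(r.close_job())"
```

```text
the job is handed in; nothing more can be done
None
```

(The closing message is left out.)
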